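# Slide a ceramic plate out of its cradle and stack it on the cooling pile

## Robot

A 6-joint arm with a two-finger parallel gripper is mounted at the origin on a cart in front of the work surface, level with it; the furniture and walls round the work are solid. World frame = base frame: x ahead of the robot, y to its left, z up, the work surface at z = 0. Lengths are in m, angles in degrees, forces in N, time in s.
With the tool pointing down it reaches from about 0.4 to 0.825 m from the base axis. Payload 7 kg.
Tool frame: the origin (TCP) lies midway between the tips of the shut fingers; the grasp point (between the pads) lies 19 mm behind it; z points along the fingers, y is the line along which they close (so a half turn about z gives the same grasp; the last joint's range is limited). The gripper opens to 88 mm and grips with 3 to 60 N. Pads are 19 mm wide; open, the fingers measure 130 mm over their backs; the gripper's body (78 mm by 193 mm) begins 47 mm behind the grasp point.
Start: joints at [83.772, 20.546, 0.682, 0, -70.136, -16.507], TCP at [0.261, 0.623, 0.227] pointing down, gripper open.
Joint ranges: [-176.03, 176.03], [-82.01, 121.73], [-58.28, 71.71], [-173.87, 95.51], [-174.79, -0.11], [-173.66, 173.66]. Speed limits (degrees/s): [136.94, 136.94, 172.46, 180, 180, 180].

## Interface

Orientations are given as [roll, pitch, yaw] about the fixed x, y, z axes, in that order (R = Rz(yaw) Ry(pitch) Rx(roll)).
In Python, from plant import r gives the robot as it stands.
- The arm moves only by the tool carry_out, never from a script. Its argument "deltas" is a list of rows, each a list of 3 entries, a list of its own where there are three numbers: the opening, from 0 (shut) to 1 (fully open), then the shift along the tool's x, y, z in mm, then the turn, a rotation vector about the tool's x, y, z in rad. In form: [[gripper, [tx, ty, tz], [rx, ry, rz]], ...]. A call has 1 to 12 rows; each row is the pose to reach, as a shift and turn from the pose commanded when the call began, along the tool's axes at that moment; what a row does not reach only later rows make up. A row lasts 1/10 s, in which the tool goes at most 50 mm and 8.59 degrees, less where a joint would pass 70% of its speed; a pose out of reach is approached as far as the arm can. A call with a gripper value outside its range is refused whole. The fingers move at their own pace and stop on an object; "squeeze" is the grip in N (left out, the last holds). Time passes only in rows, so rows that repeat a pose let the fingers close. It gives the time, the measured TCP pose, the force, the opening and the grip force at its end, in the units of the state.
- r.get_state(): the state, without advancing time (a new reading comes with each control period).
- r.capture(name): name is "side" or "top"; returns (picture, depth): 420x560x3 uint8, red, green, blue; 420x560 float32, m along the optical axis (not along the pixel's ray), 0 where there is no reading.
- r.get_calibration(name): a dict with "fov_y" (degrees; the focal length in pixels is half the picture's height over the tangent of half this angle, whatever the lens; pixels are square), "cx", "cy" (the principal point, pixels), "view" (4x4, takes a point from world to camera coordinates). Camera axes: x right, y down, z forward; pixel columns grow to the right and rows downward; lengths in m; the calibration is good to about 2 mm. A picture is of the moment at which its call begins. get_calibration takes no time and is no camera call.
- r.close_job(): hands the job in; it is judged then, once.
The state is a dict: "time_s": time; "joints": joint angles; "qd": joint speeds; "joint_torque": joint torques, N m; "tcp_pos": TCP position; "eef_rot": TCP orientation; "contact_force": force on the tool from outside, world axes, zero at the start; "moment": the same for the moment, N m; "gripper_width": finger opening in m; "gripper_force": force on a finger pad.
Only numpy, scipy, OpenCV 4.12 (cv2) and the standard library are available. Lean on these libraries where they do the work, as an engineer would, in place of code of your own. Each camera call takes 0.05 s, during which the arm holds its last target. There are 200 camera calls.

## Task

Two white ceramic plates lie in two grey cradles: one a full rectangle, the other with a notch cut into its end; leave the notched one alone. Slide the full rectangular plate to the right (as the robot sees it), out over the open end of its cradle, until about a third of it juts out; then take hold of the jutting part by its two long sides and stack the plate flat on the narrow white plate on the finned metal block, centred and with the long sides parallel, leaving the narrow plate in its place on the block.

Things in the scene. Friction and masses are not known exactly. Their poses are not given: they have to be found in the camera images.
- plain_plate: The full rectangular white ceramic plate, 110 mm long (its x axis) by 66 mm wide (its y axis), 5 mm thick, about 80 g. Origin at the centre of its underside, x and y axes level, z up. It lies in a cradle, its underside 45 mm above the worktop. Keep clear of the power supply (140 mm high) behind the pile, from x = 0.62 m on, and of the tall fridge at the robot's left.
- plain_cradle: Rectangular plate's fixed grey cradle, 130 long (x) x 78 x 53 mm high. Origin: centre of its foot; open end at x = -65, facing world -y. Plate lies on two side ledges 45 high; between them an open channel 42 wide, clear down to rods 18 high, lets closed fingers push its rear edge. Side walls stand 3 above the plate, rear stops at x = 61. Plate tips beyond 55 overhang (all mm).
- lower_plate: Narrow white ceramic plate, 106 mm long (x) by 46 mm wide (y), 5 mm thick, about 80 g, loose on a fixed finned aluminium block (100 x 44 mm, 36 mm high, same centre and axes). Origin at the centre of its underside; its top is 41 mm above the worktop. The rectangular plate laid on it, long side along long side, sticks out 10 mm either side, which leaves room for fingers beside the pile.
- notched_plate: Notched white ceramic plate, 110 mm long (x) by 66 mm wide (y) with a 36 mm wide, 22 mm deep notch in its -x end (the cradle's open end), 5 mm thick, about 70 g, in the other cradle. Origin at the centre of its underside. To be left alone.

How it is judged (in metres and radians):
On the way:
1. the rectangular plate lies flat on its cradle's ledges and juts out at least 25 mm past the open end (x of plain_plate in the frame of plain_cradle between -0.066 and -0.035 m and z of plain_plate in the frame of plain_cradle between 0.042 and 0.048 m and angle between plain_plate's own z axis and vertical below 0.07 rad), for 0.2 s.
At the end, for the whole second after the job is handed in: The rectangular plate lies flat and still on the narrow plate, its centre within 15 mm of the narrow plate's and their long sides parallel within 11 degrees; the narrow plate is still on the block within 15 mm of where it was, and the notched plate within 15 mm of where it was (horizontal distance between plain_plate and lower_plate below 0.015 m and angle between the x axis of plain_plate and the x axis of lower_plate, either way round below 0.2 rad and z of plain_plate in the frame of lower_plate between 0.003 and 0.008 m and angle between plain_plate's own z axis and vertical below 0.06 rad and height (world z) of lower_plate between 0.033 and 0.039 m and distance of each of lower_plate, notched_plate from where it was at the start of the episode below 0.015 m and linear speed of plain_plate below 0.02 m/s); the robot touches nothing.
It fails at once if the notched plate is moved by more than 20 mm (distance of notched_plate from where it was at the start of the episode above 0.02 m).
It also fails if it takes over 58 s, if anything falls off the work surface, if the arm or the gripper's body presses on something with over 40 N, if the wrist force passes 120 N, or if a joint passes its speed limit or range.

## Working session

There is one attempt and no reset: what is moved stays moved. The work goes in short steps, Python scripts to look and compute and a tool call to move; the robot and the scene stay as the last step left them, time stands still between calls to the robot, and variables do not carry over. Pictures are saved under pics/ and viewed, at most 10 in all, crops included, and the job is handed in when it is done.

Besides the shell and the picture viewer there is one more tool, called by a JSON object that holds its "fn" and its "kwargs". carry_out: Moves the arm, as the interface text tells. Its arguments: {"type":"object","properties":{"deltas":{"type":"array"},"squeeze":{"type":"number"}},"required":["deltas"]}

```bash
mkdir -p pics; ls; python3 - <<'E'
from plant import r
import cv2,numpy as np
for n in("top","side"):
    p,d=r.capture(n); cv2.imwrite(f"pics/{n}0.png",p[:,:,::-1]); np.savez(f"{n}0.npz",p=p,d=d)
    c=r.get_calibration(n); print(n,c['fov_y'],c['cx'],c['cy'],np.round(c['view'],4).tolist())
print(r.get_state())
E
```

```text
pics
top 50.77984037160651 281.1057273908592 208.24049524732686 [[-0.0077, -0.9999, 0.011, -0.1163], [-0.995, 0.0066, -0.0996, 0.5248], [0.0996, -0.0117, -0.995, 0.8409], [0.0, 0.0, 0.0, 1.0]]
side 47.794128432883966 274.5426753290971 218.65173913230194 [[-0.9723, -0.2334, -0.0156, 0.4613], [-0.1015, 0.4809, -0.8709, 0.1685], [0.2108, -0.8452, -0.4912, 0.6852], [0.0, 0.0, 0.0, 1.0]]
{'time_s': 0.1, 'joints': array([ 8.37736300e+01,  2.05870800e+01,  6.39509086e-01, -1.83972147e-02,
       -7.01369573e+01, -1.65055687e+01]), 'qd': array([-0.00213119, -0.10035612,  0.16633494,  0.01975098, -0.11927838,
       -0.08784685]), 'joint_torque': array([-2.84429865e-03, -5.84163630e+01,  2.93752921e+01,  7.01549962e+00,
        1.01675437e-02, -4.92768561e-05]), 'tcp_pos': array([0.26069945, 0.62214391, 0.22572084]), 'eef_rot': array([ 1.79914041e+02, -7.43458341e-03, -2.27381967e+01]), 'contact_force': array([-0.64697089,  0.85794624,  0.05815146]), 'moment': array([-0.04217035, -0.05376384,  0.02804818]), 'gripper_force': 0.0, 'gripper_width': 0.08715166772217554}
```

View pics/top0.png

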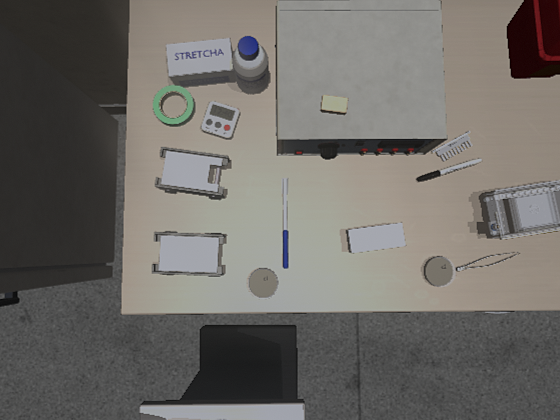

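View pics/side0.png

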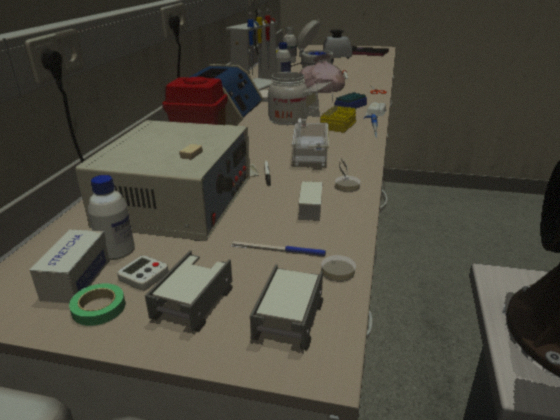

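The top view shows the plain plate at about (190,254), the notched one at (195,172), and the narrow plate at (376,237). Open ends face right (world -y). The arm is out of view. The side view agrees.

```bash
cat > h.py <<'E'
import numpy as np,cv2
from plant import r
def ray(n,uv,z):
    c=r.get_calibration(n);f=210/np.tan(np.radians(c['fov_y'])/2);V=np.array(c['view'])
    R,t=V[:3,:3],V[:3,3];o=-R.T@t
    d=np.c_[(np.asarray(uv,float)-[c['cx'],c['cy']])/f,np.ones(len(uv))]@R
    return o+d*((z-o[2])/d[:,2])[:,None]
def proj(n,P):
    c=r.get_calibration(n);f=210/np.tan(np.radians(c['fov_y'])/2);V=np.array(c['view'])
    q=np.asarray(P)@V[:3,:3].T+V[:3,3];return q[:,:2]/q[:,2:]*f+[c['cx'],c['cy']]
def plate(n,p,seed,z,tol=14):
    m=np.zeros((p.shape[0]+2,p.shape[1]+2),np.uint8)
    cv2.floodFill(cv2.GaussianBlur(p,(3,3),0).copy(),m,seed,0,(tol,)*3,(tol,)*3,8|cv2.FLOODFILL_MASK_ONLY|cv2.FLOODFILL_FIXED_RANGE|(255<<8))
    k=max(cv2.findContours(m[1:-1,1:-1],cv2.RETR_EXTERNAL,cv2.CHAIN_APPROX_NONE)[0],key=cv2.contourArea)[:,0]
    W=ray(n,k,z)[:,:2].astype(np.float32)*1000
    (c,s,a)=cv2.minAreaRect(W)
    if s[0]<s[1]: s=s[::-1];a+=90
    a=(a+0)%180
    print(n,seed,"c mm",np.round(c,1),"size",np.round(s,1),"long axis deg",round(a,1),"px bbox",cv2.boundingRect(k))
    return c,a
E
python3 - <<'E'
from h import *
T=np.load("top0.npz");S=np.load("side0.npz")
for tol in(25,45):
  for n,I,q in(("top",T,((190,254,.05),(190,172,.05),(376,237,.041))),("side",S,((290,292,.05),(190,285,.05),(312,192,.041)))):
    for u,v,z in q: plate(n,I['p'],(u,v),z,tol)
# height points from top depth around plain cradle
c=r.get_calibration("top");f=210/np.tan(np.radians(c['fov_y'])/2);V=np.array(c['view'])
d=T['d']
v,u=np.mgrid[0:420,0:560];P=np.stack([(u-c['cx'])/f*d,(v-c['cy'])/f*d,d],-1)-V[:3,3];P=P@V[:3,:3]
print("cradle zone heights"); print(np.round(P[225:285:6,148:232:6,2]*1000).astype(int))
for name,sl in(("plain",(slice(225,285),slice(145,235))),("notch",(slice(142,205),slice(145,240))),("lower",(slice(215,260),slice(335,415)))):
    Q=P[sl].reshape(-1,3);Q=Q[(Q[:,2]>.025)&(Q[:,2]<.07)]
    print(name,cv2.minAreaRect((Q[:,:2]*1000).astype(np.float32)),np.percentile(Q[:,2],[50,95]))
big=P[...,2]>.08
for sl in((slice(0,420),slice(0,130)),(slice(0,200),slice(130,460))):
    Q=P[sl][big[sl]];print("tall",Q.min(0),Q.max(0),"fridge edge y min" )
print(proj("top",[[.261,.623,.227]]))
cv2.imwrite("pics/c0.png",np.hstack([cv2.resize(T['p'][220:290,140:240,::-1],None,fx=5,fy=5,interpolation=2),cv2.resize(S['p'][255:355,245:335,::-1],(300,350),interpolation=2)]))
E
```

```text
top (190, 254) c mm [437.   57.5] size [111.2  64.9] long axis deg 87.4 px bbox (158, 236, 60, 36)
top (190, 172) c mm [595.1  53.1] size [109.1  64.6] long axis deg 81.7 px bbox (161, 151, 61, 41)
top (376, 237) c mm [ 466.5 -121.9] size [471.1 277.2] long axis deg 89.5 px bbox (158, 166, 248, 146)
side (290, 292) c mm [437.9  59.3] size [109.2  63.4] long axis deg 87.4 px bbox (258, 269, 59, 51)
side (190, 285) c mm [595.3  56.5] size [107.6  63. ] long axis deg 82.3 px bbox (155, 256, 68, 47)
side (312, 192) c mm [ 466.4 -298.7] size [106.3  45.4] long axis deg 97.7 px bbox (299, 181, 23, 23)
top (190, 254) c mm [ 634.4 -236.4] size [830.1 613. ] long axis deg 90.0 px bbox (122, 0, 438, 313)
top (190, 172) c mm [ 634.4 -236.4] size [830.1 613. ] long axis deg 90.0 px bbox (122, 0, 438, 313)
top (376, 237) c mm [ 611.1 -237.7] size [839.  568.5] long axis deg 90.0 px bbox (122, 24, 438, 289)
side (290, 292) c mm [ 679.2 -433.7] size [1349.7  709.8] long axis deg 90.2 px bbox (16, 93, 373, 311)
side (190, 285) c mm [ 680.  -868.1] size [2217.3  710.3] long axis deg 90.1 px bbox (0, 
[... 653 characters left out ...]
45  44  44   1]
 [  1   3  -1   1   0  -3   1   0   1  -2   1   3   0  -3]]
plain ((437.32330322265625, 56.67972183227539), (130.22128295898438, 79.15923309326172), 87.2748794555664) [0.05009195 0.05347764]
notch ((594.1948852539062, 52.03143310546875), (130.69058227539062, 79.57835388183594), 81.72671508789062) [0.04969885 0.05318549]
lower ((464.7499084472656, -303.37261962890625), (45.91996383666992, 106.61925506591797), 7.126361846923828) [0.04120179 0.04358077]
tall [ 0.43761279 -0.10995648  0.89023271] [ 0.43761279 -0.10995648  0.89023271] fridge edge y min
tall [ 0.43761279 -0.41028354  0.08005225] [ 0.88757429 -0.02946429  0.89023271] fridge edge y min
[[-234.72193162  380.44523053]]
```

View pics/c0.png

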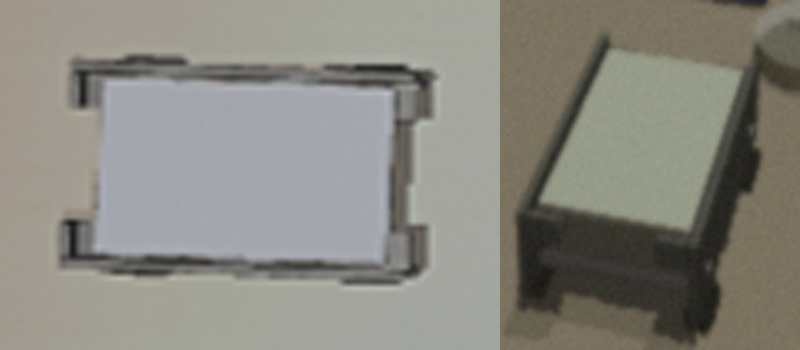

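```bash
cat >> h.py <<'E'
def delta(cur,tgt):
    """cur,tgt: (x,y,z mm, yaw deg), tool straight down -> tool-frame shift, turn"""
    a=np.radians(cur[3]);R=np.array([[np.cos(a),np.sin(a),0],[np.sin(a),-np.cos(a),0],[0,0,-1]])
    w=np.radians((tgt[3]-cur[3]+180)%360-180)
    print("shift",np.round(R.T@(np.array(tgt[:3],float)-cur[:3]),1),"turn z",round(-w,4))
E
python3 - <<'E'
from h import *
T=np.load("top0.npz");d=T['d']
c=r.get_calibration("top");f=210/np.tan(np.radians(c['fov_y'])/2);V=np.array(c['view'])
v,u=np.mgrid[0:420,0:560];P=np.stack([(u-c['cx'])/f*d,(v-c['cy'])/f*d,d],-1)-V[:3,3];P=P@V[:3,:3]
for vv in range(10,420,50): print(vv,[tuple(np.round(P[vv,uu],2)) for uu in (5,50,100,116,126)])
for tol in(6,10,15,20): plate("top",T['p'],(376,240),.041,tol)
delta((261,623,227,-22.735),(444,165,180,-2.7))
E
```

```text
10 [(np.float64(1.02), np.float64(0.53), np.float64(-0.11)), (np.float64(1.02), np.float64(0.43), np.float64(-0.12)), (np.float64(1.02), np.float64(0.31), np.float64(-0.12)), (np.float64(1.02), np.float64(0.27), np.float64(-0.12)), (np.float64(1.02), np.float64(0.25), np.float64(-0.12))]
60 [(np.float64(0.89), np.float64(0.52), np.float64(-0.11)), (np.float64(1.02), np.float64(0.57), np.float64(-0.4)), (np.float64(1.02), np.float64(0.42), np.float64(-0.39)), (np.float64(1.02), np.float64(0.37), np.float64(-0.39)), (np.float64(1.02), np.float64(0.34), np.float64(-0.39))]
110 [(np.float64(0.77), np.float64(0.52), np.float64(-0.12)), (np.float64(0.84), np.float64(0.52), np.float64(-0.31)), (np.float64(0.95), np.float64(0.52), np.float64(-0.65)), (np.float64(1.01), np.float64(0.52), np.float64(-0.83)), (np.float64(1.0), np.float64(0.48), np.float64(-0.82))]
160 [(np.float64(0.66), np.float64(0.52), np.float64(-0.13)), (np.float64(0.7), np.float64(0.52), np.float64(-0.32)), (np.float64(0.77), np.float64(0.52), np.float64(-0.67)), (np.float64(0.8), np.float64(0.52), np.float64(-0.83)), (np
[... 1246 characters left out ...]
3), np.float64(-0.88)), (np.float64(-0.15), np.float64(0.76), np.float64(-0.87)), (np.float64(-0.16), np.float64(0.57), np.float64(-0.88)), (np.float64(-0.16), np.float64(0.51), np.float64(-0.88)), (np.float64(-0.16), np.float64(0.47), np.float64(-0.89))]
top (376, 240) c mm [ 465.4 -303. ] size [101.7  42.7] long axis deg 97.2 px bbox (349, 223, 56, 29)
top (376, 240) c mm [ 464.8 -302.7] size [103.   44.4] long axis deg 97.2 px bbox (349, 223, 56, 30)
top (376, 240) c mm [ 464.7 -303.2] size [104.5  44.8] long axis deg 97.1 px bbox (349, 223, 56, 30)
top (376, 240) c mm [ 464.  -303.5] size [104.9  46.6] long axis deg 97.2 px bbox (349, 223, 57, 31)
shift [345.8 351.7  47. ] turn z -0.3497
```

```bash
python3 - <<'E'
from h import *
s=(261,623,227,-22.735)
delta(s,(261,510,227,-22.735));delta(s,(261,390,227,-22.735));delta(s,(444,165,160,-2.7))
E
```

```text
shift [ 43.7 104.2   0. ] turn z -0.0
shift [ 90.  214.9   0. ] turn z -0.0
shift [345.8 351.7  67. ] turn z -0.3497
```

{"fn": "carry_out", "kwargs": {"deltas": [[0, [10, 24, 0], [0, 0, 0]], [0, [25, 60, 0], [0, 0, 0]], [0, [42, 100, 0], [0, 0, 0]], [0, [58, 139, 0], [0, 0, 0]], [0, [74, 177, 0], [0, 0, 0]], [0, [90, 215, 0], [0, 0, 0]], [0, [131, 237, 10], [0, 0, -0.06]], [0, [173, 259, 20], [0, 0, -0.12]], [0, [216, 281, 30], [0, 0, -0.18]], [0, [259, 304, 40], [0, 0, -0.24]], [0, [302, 327, 50], [0, 0, -0.3]], [0, [335, 346, 60], [0, 0, -0.349]]]}}

```text
time_s: 1.3
tcp_pos: [0.4371, 0.1718, 0.1662]
eef_rot: [-180.0, -0.0, -2.6]
contact_force: [0.8, 0.8, 0.6]
gripper_width: 0.0016
gripper_force: 0.0
```

```bash
python3 - <<'E'
from h import *
s=(436.2,174.4,167,-2.74)
delta(s,(442,158,90,-2.7));delta(s,(442,158,33,-2.7))
E
```

```text
shift [ 6.6 16.1 77. ] turn z -0.0007
shift [  6.6  16.1 134. ] turn z -0.0007
```

{"fn": "carry_out", "kwargs": {"deltas": [[0, [3, 8, 35], [0, 0, 0]], [0, [6.6, 16.1, 75], [0, 0, 0]], [0, [6.6, 16.1, 110], [0, 0, 0]], [0, [6.6, 16.1, 134], [0, 0, 0]], [0, [6.6, 16.1, 134], [0, 0, 0]]]}}

```text
time_s: 1.8
tcp_pos: [0.4399, 0.1556, 0.0296]
eef_rot: [179.7, 0.3, -2.8]
contact_force: [-0.3, -1.1, 0.5]
gripper_width: 0.001
gripper_force: 0.0
```

```bash
python3 - <<'E'
from h import *
s=r.get_state();print(s['tcp_pos'],s['eef_rot'],s['contact_force'])
a,_=r.capture("top");b,_=r.capture("side")
cv2.imwrite("pics/c1.png",np.hstack([cv2.resize(a[200:310,110:240,::-1],(414,350),interpolation=2),cv2.resize(b[240:370,220:350,::-1],(350,350),interpolation=2)]))
E
```

```text
[0.43988447 0.15555738 0.02962745] [179.7332714    0.28780539  -2.79712802] [-0.26882257 -1.10752683  0.52735825]
```

View pics/c1.png

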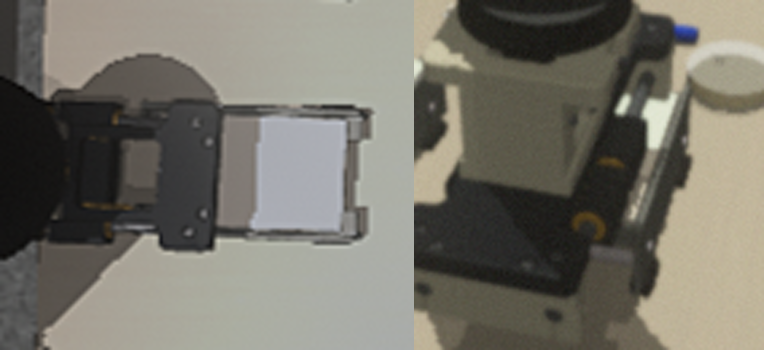

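The fingers are down behind the rear edge, on the channel line, and the plate hasn't moved. I'll push slowly along tool y.

{"fn": "carry_out", "kwargs": {"deltas": [[0, [2, 3, -4], [0, 0, 0]], [0, [2, 8, -4], [0, 0, 0]], [0, [2, 13, -4], [0, 0, 0]], [0, [2, 17, -4], [0, 0, 0]], [0, [2, 21, -4], [0, 0, 0]], [0, [2, 25, -4], [0, 0, 0]], [0, [2, 29, -4], [0, 0, 0]], [0, [2, 33, -4], [0, 0, 0]], [0, [2, 37, -4], [0, 0, 0]], [0, [2, 41, -4], [0, 0, 0]], [0, [2, 45, -4], [0, 0, 0]], [0, [2, 45, -4], [0, 0, 0]]]}}

```text
time_s: 3.1
tcp_pos: [0.4416, 0.1119, 0.0365]
eef_rot: [180.0, 0.0, -2.8]
contact_force: [0.6, 0.6, -0.2]
gripper_width: 0.0005
gripper_force: 0.0
```

```bash
python3 - <<'E'
from h import *
s=r.get_state();print(s['tcp_pos'],s['eef_rot'],s['contact_force'])
a,_=r.capture("top")
cv2.imwrite("pics/c2.png",cv2.resize(a[200:310,110:270,::-1],(640,440),interpolation=2))
# front edge of plate: bright blob
m=plate("top",a,(212,254),.05,20)
E
```

```text
[0.44156863 0.11192321 0.03647935] [ 1.79982363e+02  2.14049186e-02 -2.76355489e+00] [ 0.60036623  0.59559964 -0.23492949]
top (212, 254) c mm [431.3  17. ] size [70.3 27. ] long axis deg 10.1 px bbox (204, 238, 16, 37)
```

View pics/c2.png

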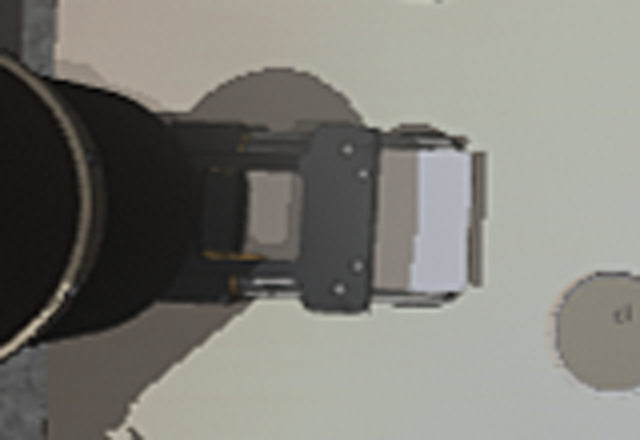

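The front edge is now at about col 227 (it was 218), so the plate has slid about 17 mm straight. About 32 mm more to go.

{"fn": "carry_out", "kwargs": {"deltas": [[0, [0, 3, 0], [0, 0, 0]], [0, [0, 6, 0], [0, 0, 0]], [0, [0, 9, 0], [0, 0, 0]], [0, [0, 12, 0], [0, 0, 0]], [0, [0, 15, 0], [0, 0, 0]], [0, [0, 18, 0], [0, 0, 0]], [0, [0, 21, 0], [0, 0, 0]], [0, [0, 24, 0], [0, 0, 0]], [0, [0, 26, 0], [0, 0, 0]], [0, [0, 28, 0], [0, 0, 0]], [0, [0, 28, 0], [0, 0, 0]]]}}

```text
time_s: 4.25
tcp_pos: [0.4403, 0.0843, 0.0365]
eef_rot: [180.0, 0.0, -2.7]
contact_force: [-0.3, -0.4, -0.6]
gripper_width: 0.0
gripper_force: 0.0
```

```bash
cat > edge.py <<'E'
from h import *
s=r.get_state();print(s['tcp_pos'],s['eef_rot'],s['contact_force'])
a,_=r.capture("top"); g=a.astype(int)
for v in(244,254,264): print(v,[(u,tuple(int(q) for q in g[v,u])) for u in range(212,256,2)])
for u in(230,235,240,245,250): print(u,np.round(ray("top",[(u,254)],.05)[0]*1000))
cv2.imwrite("pics/c3.png",cv2.resize(a[200:310,110:270,::-1],(640,440),interpolation=2))
E
python3 edge.py
```

```text
[0.44034751 0.08425284 0.03654221] [ 1.79990856e+02  9.53107248e-03 -2.74916313e+00] [-0.32906173 -0.3942068  -0.64177254]
244 [(212, (75, 75, 76)), (214, (72, 72, 72)), (216, (112, 111, 111)), (218, (87, 86, 87)), (220, (63, 62, 60)), (222, (146, 139, 133)), (224, (140, 135, 128)), (226, (140, 134, 128)), (228, (156, 154, 155)), (230, (178, 181, 189)), (232, (178, 181, 188)), (234, (178, 181, 189)), (236, (177, 181, 188)), (238, (179, 181, 189)), (240, (180, 183, 191)), (242, (156, 156, 161)), (244, (102, 95, 89)), (246, (187, 190, 180)), (248, (179, 182, 172)), (250, (179, 182, 172)), (252, (179, 182, 172)), (254, (179, 182, 173))]
254 [(212, (77, 77, 78)), (214, (77, 77, 78)), (216, (77, 77, 78)), (218, (73, 74, 74)), (220, (99, 95, 91)), (222, (140, 134, 127)), (224, (140, 134, 128)), (226, (140, 133, 128)), (228, (155, 154, 154)), (230, (178, 181, 188)), (232, (177, 179, 187)), (234, (178, 180, 188)), (236, (178, 180, 188)), (238, (179, 181, 189)), (240, (184, 187, 196)), (242, (88, 83, 75)), (244, (104, 98, 91)), (246, (187, 191, 182)), (248, (179, 181, 173)), (250, (179, 182, 173)), (252, (180, 182, 174)), (254, (179, 182, 174))]
264 [(212, (77, 77, 77)), (214, (77, 77, 77)), (216, (77, 77, 77)), (218, (65, 66, 66)), (220, (127, 121, 117)), (222, (139, 134, 128)), (224, (140, 134, 127)), (226, (138, 130, 123)), (228, (181, 184, 194)), (230, (177, 181, 187)), (232, (177, 180, 187)), (234, (178, 180, 187)), (236, (178, 180, 188)), (238, (178, 180, 188)), (240, (184, 187, 197)), (242, (102, 94, 86)), (244, (141, 141, 133)), (246, (180, 183, 175)), (248, (179, 181, 174)), (250, (178, 181, 174)), (252, (179, 182, 174)), (254, (179, 181, 175))]
230 [436. -23.  50.]
235 [435. -32.  50.]
240 [435. -42.  50.]
245 [435. -51.  50.]
250 [435. -60.  50.]
```

{"fn": "carry_out", "kwargs": {"deltas": [[0, [0, 1.5, 0], [0, 0, 0]], [0, [0, 3, 0], [0, 0, 0]], [0, [0, 3, 0], [0, 0, 0]], [0, [0, -5, 0], [0, 0, 0]], [0, [0, -15, 0], [0, 0, 0]], [0, [0, -15, 0], [0, 0, 0]], [0, [0, -15, -30], [0, 0, 0]], [0, [0, -15, -65], [0, 0, 0]], [0, [0, -15, -100], [0, 0, 0]], [1, [0, -15, -130], [0, 0, 0]], [1, [0, -15, -130], [0, 0, 0]]]}}

```text
time_s: 5.4
tcp_pos: [0.4434, 0.101, 0.1707]
eef_rot: [-179.8, -0.4, -2.7]
contact_force: [0.1, -0.0, -0.6]
gripper_width: 0.0112
gripper_force: 0.0
```

```bash
python3 - <<'E'
from h import *
s=r.get_state();p=s['tcp_pos']*1000;print(p,s['eef_rot'])
delta((*p,s['eef_rot'][2]),(433,-27,167,-92.7))
E
```

```text
[443.35135109 100.99817834 170.67773668] [-179.77211164   -0.36198139   -2.66860941]
shift [ -4.4 128.3   3.7] turn z 1.5713
```

{"fn": "carry_out", "kwargs": {"deltas": [[1, [0, 15, 0], [0, 0, 0.14]], [1, [-1, 30, 0], [0, 0, 0.28]], [1, [-1, 45, 0], [0, 0, 0.42]], [1, [-2, 60, 0], [0, 0, 0.56]], [1, [-2, 72, 0], [0, 0, 0.7]], [1, [-3, 84, 0], [0, 0, 0.84]], [1, [-3, 96, 0], [0, 0, 0.98]], [1, [-4, 108, 0], [0, 0, 1.12]], [1, [-4, 118, 0], [0, 0, 1.26]], [1, [-4, 126, 0], [0, 0, 1.4]], [1, [-4, 128, 0], [0, 0, 1.5]], [1, [-4, 128, 0], [0, 0, 1.571]]]}}

```text
time_s: 6.6
tcp_pos: [0.4307, -0.0284, 0.166]
eef_rot: [179.9, -0.0, -93.0]
contact_force: [-0.5, -0.0, 0.6]
gripper_width: 0.0875
gripper_force: 0.0
```

```bash
python3 - <<'E'
from h import *
for i in range(3): b,_=r.capture("side")
s=r.get_state();p=s['tcp_pos']*1000;print(p,s['eef_rot'],s['gripper_width'])
a,_=r.capture("top")
np.savez("x.npz",a=a,b=b)
delta((*p,s['eef_rot'][2]),(433,-27,28.5,-92.7))
cv2.imwrite("pics/c4.png",np.hstack([cv2.resize(a[200:310,110:270,::-1],(400,350),interpolation=2),cv2.resize(b[190:360,220:390,::-1],(350,350),interpolation=2)]))
E
```

```text
[430.80610127 -28.09435147 166.12348787] [ 1.79961547e+02 -1.01956096e-02 -9.26511522e+01] 0.08773482462899242
shift [ -1.2  -2.1 137.6] turn z 0.0009
```

View pics/c4.png

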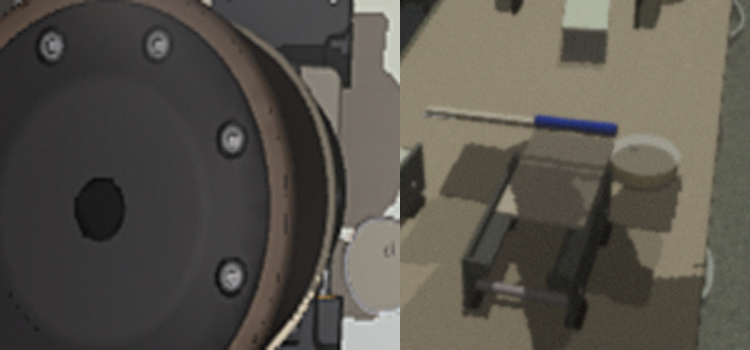

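Side view: the plate juts past the open end toward the pen, roughly px (281–322, 255–280), and the way down is clear on both sides. Descending.

{"fn": "carry_out", "kwargs": {"deltas": [[1, [-1, -2, 30], [0, 0, 0]], [1, [-1, -2, 65], [0, 0, 0]], [1, [-1, -2, 95], [0, 0, 0]], [1, [-1, -2, 115], [0, 0, 0]], [1, [-1, -2, 130], [0, 0, 0]], [1, [-1, -2, 138], [0, 0, 0]], [1, [-1, -2, 138], [0, 0, 0]], [1, [-1, -2, 138], [0, 0, 0]]]}}

```text
time_s: 7.6
tcp_pos: [0.4335, -0.0271, 0.0289]
eef_rot: [-180.0, 0.0, -92.7]
contact_force: [-0.3, 0.0, 0.0]
gripper_width: 0.0878
gripper_force: 0.0
```

{"fn": "carry_out", "kwargs": {"deltas": [[0.9, [0, 0, 0], [0, 0, 0]], [0.7, [0, 0, 0], [0, 0, 0]], [0.5, [0, 0, 0], [0, 0, 0]], [0.5, [0, 0, 0], [0, 0, 0]], [0.5, [0, 0, 0], [0, 0, 0]], [0.5, [0, 0, 0], [0, 0, 0]], [0.5, [0, 0, 0], [0, 0, 0]]], "squeeze": 35}}

```text
time_s: 8.3
tcp_pos: [0.4334, -0.0272, 0.0288]
eef_rot: [-180.0, 0.0, -92.7]
contact_force: [0.3, 0.2, 2.3]
gripper_width: 0.0653
gripper_force: 35.0
```

{"fn": "carry_out", "kwargs": {"deltas": [[0.5, [0, 0, -4], [0, 0, 0]], [0.5, [0, 0, -10], [0, 0, 0]], [0.5, [0, 0, -20], [0, 0, 0]], [0.5, [0, 0, -32], [0, 0, 0]], [0.5, [0, 0, -46], [0, 0, 0]], [0.5, [0, 0, -60], [0, 0, 0]], [0.5, [0, 0, -72], [0, 0, 0]], [0.5, [0, 0, -80], [0, 0, 0]], [0.5, [0, 0, -80], [0, 0, 0]], [0.5, [0, 0, -80], [0, 0, 0]]]}}

```text
time_s: 9.3
tcp_pos: [0.4329, -0.0273, 0.1085]
eef_rot: [-180.0, 0.0, -92.8]
contact_force: [-0.2, -0.2, -1.2]
gripper_width: 0.0651
gripper_force: 35.0
```

```bash
python3 - <<'E'
from h import *
s=r.get_state();print(s['tcp_pos'],s['eef_rot'],s['gripper_width'],s['moment'])
b,_=r.capture("side")
# expected corners of plate underside centre 36.5mm behind the grip
p=s['tcp_pos'];u=np.array([.047,.999,0]);w=np.array([.999,-.047,0]);c=p+u*.0365+[0,0,.019+.0025]
K=[c+u*i*.055+w*j*.033 for i,j in((-1,-1),(-1,1),(1,1),(1,-1))];q=proj("side",K);print(q.round(1))
b=b.copy()
B=cv2.resize(b[120:360,150:430,::-1],None,fx=2.5,fy=2.5,interpolation=2)
for t in q: cv2.circle(B,tuple(((t-[150,120])*2.5).astype(int)),4,(0,0,255),1)
cv2.imwrite("pics/c5.png",B)
E
```

```text
[ 0.43286661 -0.02725297  0.10851848] [-1.79998346e+02  1.40317347e-02 -9.27598338e+01] 0.06506254111709787 [ 0.05632756 -0.0059465  -0.03828303]
[[326.7 214.5]
 [286.  209.5]
 [265.7 245.4]
 [311.7 252. ]]
```

View pics/c5.png

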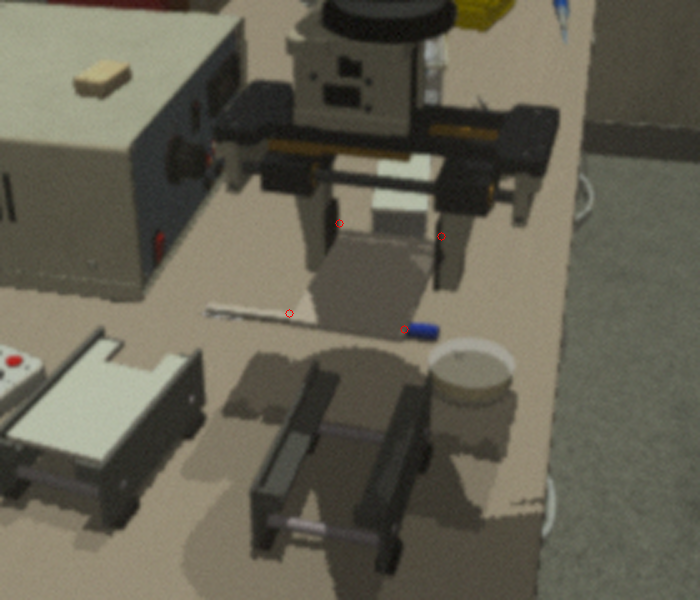

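```bash
cat > held.py <<'E'
from h import *
s=r.get_state();t=s['tcp_pos']
c=r.get_calibration("side");f=210/np.tan(np.radians(c['fov_y'])/2);V=np.array(c['view'])
v,u=np.mgrid[0:420,0:560];L=[]
for i in range(3):
    _,d=r.capture("side")
    P=np.stack([(u-c['cx'])/f*d,(v-c['cy'])/f*d,d],-1)-V[:3,3];P=(P@V[:3,:3]).reshape(-1,3)
    P=P[(d.ravel()>0)];L.append(P)
P=np.vstack(L)-t
a=np.radians(s['eef_rot'][2]+180);U=np.array([np.cos(a),np.sin(a),0]);W=np.array([U[1],-U[0],0])
Q=np.c_[P@U,P@W,P[:,2]]*1000   # along plate, across, up, from TCP
Q=Q[(abs(Q[:,1])<29)&(Q[:,0]>-40)&(Q[:,0]<110)&(abs(Q[:,2]-20)<18)]
for k in range(-40,110,5):
    z=Q[(Q[:,0]>=k)&(Q[:,0]<k+5)]
    if len(z): print(k,len(z),np.round(np.median(z[:,2]),1),np.round(np.polyfit(z[:,1],z[:,2],1)[0],3) if len(z)>20 else '')
K=Q[(abs(Q[:,2]-22)<7)];print("along 1,99%",np.percentile(K[:,0],[1,3,97,99]))
E
python3 held.py
```

```text
-20 40 19.7 0.009
-15 184 20.0 -0.001
-10 173 19.9 -0.001
-5 173 19.9 -0.0
0 174 20.0 -0.002
5 187 20.0 0.001
10 187 19.8 -0.003
15 191 19.8 -0.003
20 184 19.7 -0.01
25 201 19.7 -0.002
30 199 19.8 -0.004
35 204 19.6 -0.006
40 203 19.7 -0.004
45 207 19.7 -0.001
50 223 19.6 0.001
55 216 19.5 -0.006
60 227 19.5 -0.004
65 211 19.5 -0.0
70 243 19.5 -0.002
75 236 19.4 -0.002
80 226 19.5 -0.003
85 249 19.4 0.0
90 477 18.0 -0.002
95 12 18.8 
along 1,99% [-14.71047149 -12.1334025   93.37565104  94.14584379]
```

```bash
python3 - <<'E'
from h import *
s=r.get_state();p=s['tcp_pos']*1000;print(p)
delta((*p,s['eef_rot'][2]),(470.5,-338.5,100,-82.6))
E
```

```text
[432.68722691 -27.38834396 108.0017946 ]
shift [308.9 -52.7   8. ] turn z -0.1772
```

{"fn": "carry_out", "kwargs": {"deltas": [[0.5, [8, -1, 0], [0, 0, 0]], [0.5, [28, -5, 0], [0, 0, -0.02]], [0.5, [58, -10, 0], [0, 0, -0.04]], [0.5, [92, -16, 0], [0, 0, -0.06]], [0.5, [128, -22, 0], [0, 0, -0.08]], [0.5, [164, -28, 0], [0, 0, -0.1]], [0.5, [200, -34, 0], [0, 0, -0.12]], [0.5, [236, -40, 0], [0, 0, -0.14]], [0.5, [268, -46, 0], [0, 0, -0.16]], [0.5, [292, -50, 0], [0, 0, -0.177]], [0.5, [304, -52, 0], [0, 0, -0.177]], [0.5, [309, -53, 0], [0, 0, -0.177]]]}}

```text
time_s: 10.7
tcp_pos: [0.4706, -0.3396, 0.1078]
eef_rot: [179.9, 0.0, -82.7]
contact_force: [-0.4, -0.0, -0.7]
gripper_width: 0.0652
gripper_force: 35.0
```

```bash
python3 - <<'E'
from h import *
b,d=r.capture("side")
for i in range(3): r.capture("side")
s=r.get_state();p=s['tcp_pos']*1000;print(p,s['eef_rot'],s['gripper_width'])
delta((*p,s['eef_rot'][2]),(470.5,-338.5,25,-82.6))
E
python3 held.py | tail -1
```

```text
[ 471.01234783 -337.70881639  108.51167648] [ 1.79987083e+02  1.55626667e-02 -8.25916110e+01] 0.06550893038109999
shift [ 0.7  0.6 83.5] turn z 0.0001
along 1,99% [-15.37115269 -12.38051619  94.41601426  95.77749212]
```

{"fn": "carry_out", "kwargs": {"deltas": [[0.5, [0, 0, 15], [0, 0, 0]], [0.5, [0, 0, 35], [0, 0, 0]], [0.5, [0, 0, 52], [0, 0, 0]], [0.5, [0, 0, 65], [0, 0, 0]], [0.5, [0, 0, 74], [0, 0, 0]], [0.5, [0, 0, 76], [0, 0, 0]], [0.5, [0, 0, 76], [0, 0, 0]]]}}

```text
time_s: 11.75
tcp_pos: [0.4714, -0.3384, 0.0326]
eef_rot: [180.0, -0.0, -82.6]
contact_force: [0.8, -0.5, -0.3]
gripper_width: 0.0652
gripper_force: 35.0
```

```bash
python3 - <<'E'
from h import *
b,_=r.capture("side");a,_=r.capture("top")
s=r.get_state();print(s['tcp_pos'],s['eef_rot'],s['contact_force'])
cv2.imwrite("pics/c6.png",np.hstack([cv2.resize(b[140:230,260:370,::-1],(440,360),interpolation=2),cv2.resize(a[190:290,310:420,::-1],(350,360),interpolation=2)]))
E
```

```text
[ 0.47173953 -0.33863188  0.03325917] [-1.79946006e+02 -3.53201777e-02 -8.25977992e+01] [ 0.42691293 -0.98414531 -0.18341237]
```

View pics/c6.png

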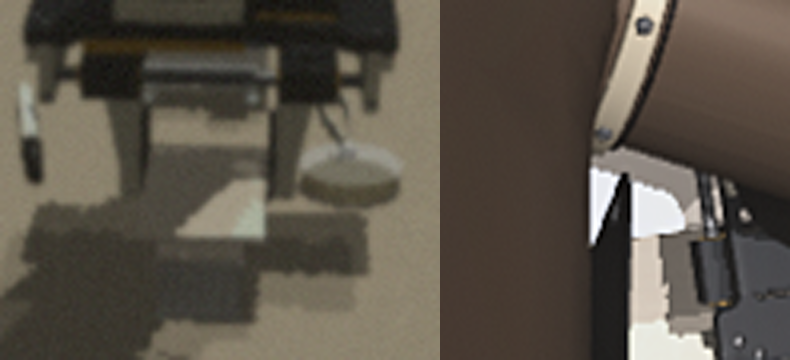

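The side view shows the plate (crop cols 150–265) centred above the block (155–255), with a finger on each side. Lowering slowly.

{"fn": "carry_out", "kwargs": {"deltas": [[0.5, [0, 0, 1.5], [0, 0, 0]], [0.5, [0, 0, 3], [0, 0, 0]], [0.5, [0, 0, 4.5], [0, 0, 0]], [0.5, [0, 0, 5.5], [0, 0, 0]], [0.5, [0, 0, 6.5], [0, 0, 0]], [0.5, [0, 0, 7], [0, 0, 0]], [0.5, [0, 0, 7], [0, 0, 0]]]}}

```text
time_s: 12.55
tcp_pos: [0.4711, -0.3384, 0.0254]
eef_rot: [180.0, 0.0, -82.6]
contact_force: [-0.6, 0.9, -0.4]
gripper_width: 0.0652
gripper_force: 35.0
```

{"fn": "carry_out", "kwargs": {"deltas": [[0.5, [0, 0, 0.4], [0, 0, 0]], [0.5, [0, 0, 0.8], [0, 0, 0]], [0.5, [0, 0, 1.2], [0, 0, 0]], [0.5, [0, 0, 1.2], [0, 0, 0]], [0.5, [0, 0, 1.2], [0, 0, 0]]]}}

```text
time_s: 13.05
tcp_pos: [0.4713, -0.3385, 0.0251]
eef_rot: [-180.0, -0.0, -82.6]
contact_force: [-2.3, 1.9, 5.4]
gripper_width: 0.0649
gripper_force: 35.0
```

Contact at 5 N. Releasing with low grip, opening, then rising.

{"fn": "carry_out", "kwargs": {"deltas": [[0.76, [0, 0, 0], [0, 0, 0]], [0.8, [0, 0, 0], [0, 0, 0]], [0.9, [0, 0, 0], [0, 0, 0]], [1, [0, 0, 0], [0, 0, 0]], [1, [0, 0, 0], [0, 0, 0]], [1, [0, 0, 0], [0, 0, 0]], [1, [0, 0, 0], [0, 0, 0]]]}}

```text
time_s: 13.75
tcp_pos: [0.4712, -0.3384, 0.0243]
eef_rot: [180.0, 0.0, -82.6]
contact_force: [-0.8, 0.9, 1.3]
gripper_width: 0.0874
gripper_force: 0.0
```

{"fn": "carry_out", "kwargs": {"deltas": [[1, [0, 0, -10], [0, 0, 0]], [1, [0, 0, -30], [0, 0, 0]], [1, [0, 0, -60], [0, 0, 0]], [1, [0, 0, -100], [0, 0, 0]], [1, [0, 0, -140], [0, 0, 0]], [1, [60, 0, -160], [0, 0, 0]], [1, [105, 0, -160], [0, 0, 0]], [1, [150, 0, -160], [0, 0, 0]], [1, [150, 0, -160], [0, 0, 0]], [1, [150, 0, -160], [0, 0, 0]]]}}

```text
time_s: 14.75
tcp_pos: [0.4898, -0.4883, 0.1839]
eef_rot: [180.0, 0.0, -82.7]
contact_force: [0.2, 0.1, -1.1]
gripper_width: 0.0875
gripper_force: 0.0
```

```bash
python3 - <<'E'
from h import *
s=r.get_state();print(s['time_s'],s['tcp_pos'],s['contact_force'],s['gripper_width'])
b,d=r.capture("side");a,_=r.capture("top")
for tol in(25,32): plate("side",b,(311,190),.046,tol);plate("side",b,(190,285),.05,25)
c=r.get_calibration("side");f=210/np.tan(np.radians(c['fov_y'])/2);V=np.array(c['view'])
v,u=np.mgrid[0:420,0:560];P=np.stack([(u-c['cx'])/f*d,(v-c['cy'])/f*d,d],-1)-V[:3,3];P=(P@V[:3,:3])[150:240,270:350].reshape(-1,3)*1000
P=P[(P[:,2]>37)&(P[:,2]<60)];print(cv2.minAreaRect(P[:,:2].astype(np.float32)),np.median(P[:,2]))
print("plane",np.linalg.lstsq(np.c_[P[:,:2]-P[:,:2].mean(0),np.ones(len(P))],P[:,2],rcond=None)[0])
cv2.imwrite("pics/c7.png",np.hstack([cv2.resize(b[150:240,260:370,::-1],(440,360),interpolation=2),cv2.resize(a[190:290,310:420,::-1],(350,360),interpolation=2)]))
E
```

```text
14.75 [ 0.48981151 -0.48833555  0.18393425] [ 0.16109496  0.12140086 -1.09010853] 0.08749164543595173
side (311, 190) c mm [ 554.2 -932.3] size [2372.9 1033.5] long axis deg 90.2 px bbox (0, 45, 540, 375)
side (190, 285) c mm [595.3  56.5] size [107.6  62.9] long axis deg 82.3 px bbox (155, 257, 68, 46)
side (311, 190) c mm [  517.2 -2271.3] size [5041.1 1180.9] long axis deg 87.8 px bbox (0, 0, 540, 420)
side (190, 285) c mm [595.3  56.5] size [107.6  62.9] long axis deg 82.3 px bbox (155, 257, 68, 46)
((488.1022033691406, -385.81488037109375), (84.63925170898438, 294.1358337402344), 8.0592679977417) 44.95898068135424
plane [-1.12537324e-02  2.09852046e-03  4.45140021e+01]
```

View pics/c7.png

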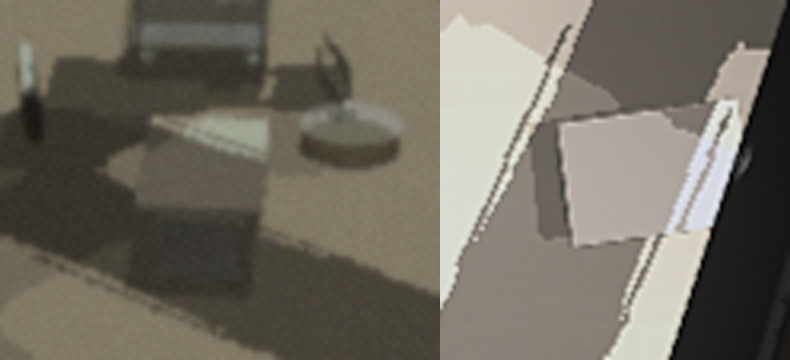

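The plate lies flat on the pile, free of the gripper, and the notched plate hasn't moved. One last numeric check.

```bash
python3 - <<'E'
from h import *
L=[]
for i in range(3):
    b,d=r.capture("side")
    c=r.get_calibration("side");f=210/np.tan(np.radians(c['fov_y'])/2);V=np.array(c['view'])
    v,u=np.mgrid[0:420,0:560];P=np.stack([(u-c['cx'])/f*d,(v-c['cy'])/f*d,d],-1)-V[:3,3];L.append((P@V[:3,:3])[165:240,280:335].reshape(-1,3)*1000)
P=np.vstack(L);P=P[(P[:,2]>41)&(P[:,2]<50)&(P[:,1]>-370)&(P[:,1]<-230)&(abs(P[:,0]-466)<50)]
print(len(P),cv2.minAreaRect(P[:,:2].astype(np.float32)),np.percentile(P,[3,50,97],axis=0).round(1).tolist())
print("plane",np.linalg.lstsq(np.c_[P[:,:2]-P[:,:2].mean(0),np.ones(len(P))],P[:,2],rcond=None)[0])
E
```

```text
2233 ((466.5960693359375, -300.7546081542969), (66.03853607177734, 117.28114318847656), 6.933504104614258) [[433.9, -350.4, 42.7], [465.6, -292.1, 45.0], [497.7, -244.6, 46.6]]
plane [ 3.74213742e-05 -4.57480401e-03  4.49389740e+01]
```

Centre is (466.6, -300.8), angle 96.9°, flat. Handing in.

```bash
python3 -c "
from plant import r
print(r.close_job())"
```

```text
the job is handed in; nothing more can be done
None
```

I stacked the rectangular plate flat on the narrow plate and handed the job in at about 15 s. It was centred within a few millimetres and parallel to within about 1° by my camera check. The notched plate hadn't moved, but I couldn't see the narrow plate under the stack to check its position, and the hand-in returned no verdict.

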